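Offer up a push-block handle over its dowels

TASK

The pale wooden base of a table-saw push block lies loose in the gluing jig: swing the lever of the cam round until the cam has pressed the base tight against the fence, and leave it clamped. Then pick up the dark wooden handle by its bar, carry it over the things standing in between, and hold it level about a centimetre above the two dowels of the base, each hole of the handle straight over its dowel and the horn at the square end of the base, without ever touching base or dowels with it. Finish while holding it there in the gripper, still and ready for the glue to be brushed on; leave everything else on the bench as it stands.

Things in the scene. Friction and masses are not known exactly. Their poses are not given: they have to be found in the camera images.
- jig: Gluing jig fixed to the bench: white-faced board 270 x 175 x 12 mm, origin at the centre of its underside, x along the work. Fence along x on the -y side (away from the robot), inner face at y = -55, top 34 mm over the bench. Low stop (28 mm high) across the -x end, inner face at x = -117. Cam pivot near the robot at x = -6, y = +54 mm.
- cam_lever: Wooden eccentric cam (disc of radius 26 mm, centre 10 mm off the pivot) with a flat lever on top and an upright knob at the lever's end. Origin on the pivot axis, 12.5 mm above the bench, z up.
- cam_angle (a joint): Lever angle, rad, 0 to 1.4. At 0 (open) the lever points 70 degrees from the jig's +x towards its +y, sticking out to the robot. Grows clockwise seen from above, knob swinging towards the jig's +x end. The cam meets the base at about 0.2 to 0.6 and is tight at about 1.0 to 1.2, where the lever goes hard; it stays where it is left. It takes a few N at the knob.
- cam_knob (a point): Centre of the top of the lever's upright round knob, 91 mm above the bench, 110 mm from the pivot. The knob is 18 mm in diameter (21 mm in its uppermost 8 mm) and rises 46 mm over the lever, whose top is 45 mm above the bench.
- base: Push-block base: loose pale wooden board 220 x 75 x 18 mm lying on the jig board (underside 12 mm over the bench) between fence and cam, at first 3 to 8 mm short of the fence. Origin at the centre of its underside; x along its length to the rounded nose, the other end is square. Two upright 10 mm dowels rise 20 mm above its top.
- dowel_rear (a point): Top centre of the dowel nearer the square end of the base (base frame x = -75, y = 0, z = 38 mm).
- dowel_front (a point): Top centre of the dowel nearer the rounded nose (base frame x = +45, y = 0, z = 38 mm).
- edge_rear (a point): Point on the long edge of the base that faces the fence, near the square end (base frame x = -90, y = -37.5, z = 9 mm).
- edge_front (a point): Point on the same long edge, near the nose (base frame x = +65, y = -37.5, z = 9 mm).
- handle: Dark wooden handle standing on two feet (36 x 34 mm, centres 120 mm apart), 0.24 kg. Origin at the centre of its underside, x along the bar. Bar 28 mm wide, 62 to 90 mm above the underside, open below for 84 mm between the feet. A slanting horn rises at the -x (rear) end to 113 mm height, out to x = -111 mm; the front end is round, at x = +88 mm.
- hole_rear (a point): Mouth of the 11 mm dowel hole in the underside of the rear foot, under the horn (handle frame x = -60, y = 0, z = 0).
- hole_front (a point): Mouth of the dowel hole in the underside of the front foot (handle frame x = +60, y = 0, z = 0).
- handle_grip (a point): Middle of the handle's bar, 76 mm above its underside: grasp here across the 28 mm width, from above.
- glue_bottle: White glue bottle with a pointed nozzle, 54 mm across, 168 mm tall, standing between handle and jig; origin at the centre of its underside. Bystander.
- paint_tin: Paint tin, 77 mm across and 77 mm tall, standing between handle and jig; origin at the centre of its underside. Bystander.
- small_jar: Small jar with a dark lid, 41 mm across, 105 mm tall, standing between handle and jig; origin at the centre of its underside. Bystander.
- tape_measure: Tape measure lying flat, 79 x 86 x 35 mm, near the front edge; origin at the centre of its underside. Bystander.
- sanding_block: Cork sanding block, 62 x 100 x 32 mm, lying behind the handle; origin at the centre of its underside. Bystander.

How it is judged (in metres and radians):
On the way, in this order (a step that is already met when the one before it is completed fails the run):
1. the cam has the base tight against the fence (y of each of edge_rear, edge_front in the frame of jig below -0.053 m and contact force between cam_lever and base above 2 N), for 0.2 s.
2. the handle is lifted off the bench in the gripper (height (world z) of handle above 0.04 m and contact force between the fingers and handle above 1 N), for 0.2 s.
At the end, for the whole second after the job is handed in: Base within 2 mm of the fence at both ends, cam pressing it with over 2 N. Handle held still by the gripper alone, level within 5 degrees, each hole 3 to 20 mm above its own dowel (rear over rear) and within 6 mm of it sideways, touching neither base nor jig (all of step 1 and height (world z) of base below 0.015 m and horizontal distance between hole_rear and dowel_rear below 0.006 m and horizontal distance between hole_front and dowel_front below 0.006 m and z of hole_rear in the frame of base between 0.041 and 0.058 m and z of hole_front in the frame of base between 0.041 and 0.058 m and angle between handle's own z axis and vertical below 0.09 rad and linear speed of handle below 0.015 m/s and contact force between the fingers and handle above 1 N and contact force between handle and base below 0.05 N and contact force between handle and jig below 0.05 N); the arm keeps its last pose, push and grip.
It fails at once if the handle touches the base or its dowels (contact force between handle and base above 0.5 N).
It fails at once if a bystander is pushed more than 25 mm or tipped over (distance of any of glue_bottle, paint_tin, small_jar, tape_measure, sanding_block from where it was at the start of the episode above 0.025 m or angle between any of glue_bottle, paint_tin, small_jar's own z axis and vertical above 0.5 rad).
It also fails if it takes over 64 s, if anything falls off the work surface, if the arm or the gripper's body presses on something with over 40 N, if the wrist force passes 120 N, or if a joint passes its speed limit or range.

ROBOT

A 7-joint arm with a two-finger parallel gripper is mounted at the origin on a cart in front of the work surface, level with it; the furniture and walls round the work are solid. World frame = base frame: x ahead of the robot, y to its left, z up, the work surface at z = 0. Lengths are in m, angles in degrees, forces in N, time in s.
With the tool pointing down it reaches from about 0.4 to 0.85 m from the base axis. Payload 10.4 kg.
Tool frame: the origin (TCP) lies between the finger pads; the fingertips stand 25 mm ahead of it and the grasp point (between the pads) lies 6 mm ahead of it; z points along the fingers, y is the line along which they close (so a half turn about z gives the same grasp; the last joint's range is limited). The gripper opens to 87 mm and grips with 3 to 60 N. Pads are 19 mm wide; open, the fingers measure 117 mm over their backs; the gripper's body (75 mm by 190 mm) begins 51 mm behind the grasp point.
Start: joints at [-1.295, 19.034, -3.707, 83.658, 1.238, 77.344, -5.071], TCP at [0.625, 0, 0.208] pointing down, gripper open.
Joint ranges: [-148.97, 148.97], [-28.65, 121.19], [-84.17, 76.75], [9.2, 138.47], [-72.65, 252.65], [3.7, 117.97], [-149.18, 149.18]. Speed limits (degrees/s): [127.2, 127.2, 159.86, 159.86, 180, 180, 180].

INTERFACE

Orientations are given as [roll, pitch, yaw] about the fixed x, y, z axes, in that order (R = Rz(yaw) Ry(pitch) Rx(roll)).
In Python, from plant import robot gives the robot as it stands. The module is installed in compiled form; this text tells all that it offers.
- The arm moves only by the tool move_arm, never from a script. Its argument "commands" is a list of rows, each an object of numbers: "wx", "wy", "wz": the turn, a rotation vector about the tool's x, y, z in units of 6 degrees (1.0 is 6 degrees); "tx", "ty", "tz": the shift along the tool's x, y, z in units of 50 mm (1.0 is 50 mm); "jaw": the finger opening in mm, from 0 to 87. A call has 1 to 12 rows; each row shifts and turns the commanded pose from where the row before left it, along the tool's axes as they then stand; what a row does not reach is not made up. A row lasts 1/8 s, in which the tool goes at most 62.5 mm and 10.7 degrees, less where a joint would pass 70% of its speed; a pose out of reach is approached as far as the arm can. A call is refused whole if a number of a shift passes 1 or a number of a turn 1, either way. A call with a gripper value outside its range is refused whole. The fingers move at their own pace and stop on an object; "grip_force" is the grip in N (left out, the last holds). Time passes only in rows, so rows that do not move let the fingers close. It gives the time, the measured TCP pose, the force, the opening and the grip force at its end, in the units of the state.
- robot.observe(): the state, without advancing time (a new reading comes with each control period).
- robot.grab_frame(name): name is "scene" or "side" or "wrist"; returns (picture, depth): 420x560x3 uint8, red, green, blue; 420x560 float32, m along the optical axis (not along the pixel's ray), 0 where there is no reading.
- robot.camera_info(name): a dict with "fx", "fy", "cx", "cy" (pixels), "rvec" (rotation vector, rad) and "tvec" (3), from world to camera coordinates, as OpenCV has them. Camera axes: x right, y down, z forward; pixel columns grow to the right and rows downward; lengths in m; the calibration is good to about 2 mm. A picture is of the moment at which its call begins: read the wrist's pose just before it. camera_info takes no time and is no camera call; for the wrist camera it gives the pose at the moment of the call.
- robot.close_job(): hands the job in; it is judged then, once.
Trained networks look in the newest picture that a camera, given by its name, has taken for a name from the list of things; names that differ only in an ending like _2 or _b are one class to them, and where a whole thing is asked for, a point or a joint stands for the part that bears it (a point fixed in the world has none). Each returns a list of dicts, best first, with "p" (0 to 1); they miss things now and then, are a little off and sometimes report something else, mostly with a low value. They report only what shows in the picture. A call takes as long as a camera call.
- robot.search_frame(camera, thing): "at" ([x, y, z] in m, in the coordinates of the camera as it stood for that picture, good to about 4 mm: the middle of the surface that is visible of it).
- robot.silhouettes(camera, thing): "pixels" (420x560 bool, what is visible of it).
The state is a dict: "time_s": time; "qpos": joint angles; "qd": joint speeds; "joint_torque": joint torques, N m; "eef_pos": TCP position; "ee_rot": TCP orientation; "ft_force": force on the tool from outside, world axes, zero at the start; "ft_torque": the same for the moment, N m; "width": finger opening in m; "gripper_force": force on a finger pad.
Only numpy, scipy, OpenCV 4.12 (cv2) and the standard library are available. Lean on these libraries where they do the work, as an engineer would, in place of code of your own. Each camera call takes 0.05 s, during which the arm holds its last target. There are 200 camera calls.

## Working session

There is one attempt and no reset: what is moved stays moved. The work goes in short steps, Python scripts to look and compute and a tool call to move; the robot and the scene stay as the last step left them, time stands still between calls to the robot, and variables do not carry over. Pictures are saved under pics/ and viewed, at most 10 in all, crops included, and the job is handed in when it is done.

Besides the shell and the picture viewer there is one more tool, called after "Emit:" by a JSON object that holds its "method" and its "body". move_arm: Moves the arm, as the interface text tells. Its arguments: {"type":"object","properties":{"commands":{"type":"array","items":{"type":"object","properties":{"wx":{"type":"number"},"wy":{"type":"number"},"wz":{"type":"number"},"tx":{"type":"number"},"ty":{"type":"number"},"tz":{"type":"number"},"jaw":{"type":"number"}}}},"grip_force":{"type":"number"}},"required":["commands"]}

```bash
mkdir -p pics; cat > h.py <<'E'
import numpy as np, cv2
from plant import robot
from scipy.spatial.transform import Rotation as R
def cam(n):
    c=robot.camera_info(n); Rm=cv2.Rodrigues(np.array(c['rvec'],float))[0]; t=np.array(c['tvec'],float).ravel(); return c,Rm,t
def toW(n,p,k=None):
    c,Rm,t=k or cam(n); return (np.asarray(p)-t)@Rm
def cloud(n,d,mask,k=None):
    c,Rm,t=k or cam(n); v,u=np.nonzero(mask&(d>0)); z=d[v,u]
    return toW(n,np.c_[(u-c['cx'])/c['fx']*z,(v-c['cy'])/c['fy']*z,z],(c,Rm,t))
def save(n,pic): cv2.imwrite('pics/'+n+'.png',pic[:,:,::-1])
E
python3 - <<'E'
from h import *
np.set_printoptions(precision=4,suppress=True)
o=robot.observe(); print(o['eef_pos'],o['ee_rot'],o['time_s'])
ims=[]
for n in ['scene','side']:
    pic,d=robot.grab_frame(n); ims.append(pic)
    k=cam(n); print(n,'campos',-k[1].T@k[2])
    for th in ['cam_knob','dowel_rear','dowel_front','edge_rear','edge_front','hole_rear','hole_front','handle_grip','handle','glue_bottle','paint_tin','small_jar','tape_measure','sanding_block','jig','cam_lever']:
        r=robot.search_frame(n,th)
        print(th,[(np.round(toW(n,x['at'],k),4).tolist(),round(x['p'],2)) for x in r[:2]])
save('scene0',ims[0]);save('side0',ims[1])
E
```

```text
[ 0.6246 -0.      0.2072] [-179.916     0.0039   90.0006] 0.0
scene campos [-0.199   0.6627  0.487 ]
cam_knob [([0.4741, 0.3583, 0.0436], 0.67)]
dowel_rear [([0.5614, 0.3655, 0.0334], 0.7), ([0.5174, 0.374, 0.0097], 0.35)]
dowel_front [([0.4745, 0.3588, 0.0443], 0.59)]
edge_rear [([0.5608, 0.3646, 0.027], 0.87), ([0.4736, 0.3613, 0.0436], 0.7)]
edge_front [([0.5576, 0.3687, 0.0272], 0.58)]
hole_rear [([0.5145, -0.0386, 0.0823], 0.95)]
hole_front [([0.5079, -0.036, 0.0806], 0.88), ([0.5583, 0.3639, 0.0282], 0.57)]
handle_grip [([0.5085, -0.0344, 0.0778], 0.77)]
handle [([0.5112, -0.0353, 0.0798], 0.85)]
glue_bottle [([0.488, 0.127, 0.0902], 0.96), ([0.5124, -0.0386, 0.0788], 0.33)]
paint_tin [([0.6492, 0.1249, 0.052], 0.8), ([0.4755, 0.3616, 0.0429], 0.73)]
small_jar [([0.5674, 0.1156, 0.0567], 0.65)]
tape_measure [([0.3499, -0.0002, 0.0318], 0.82), ([0.6476, 0.1263, 0.0507], 0.58)]
sanding_block []
jig [([0.5121, 0.3728, 0.0118], 0.73)]
cam_lever [([0.4765, 0.3611, 0.0428], 0.68)]
side campos [0.3655 0.9919 0.7091]
cam_knob []
dowel_rear [([0.5714, 0.3674, 0.0281], 0.69)]
dowel_front [([0.5711, 0.3676, 0.0333], 0.82)]
edge_rear [([0.5728, 0.3738, 0.03], 0.58)]
edge_front [([0.5677, 0.3662, 0.0263], 0.68)]
hole_rear [([0.5079, -0.0356, 0.0775], 0.82)]
hole_front [([0.5112, -0.0392, 0.0746], 0.81), ([0.5709, 0.3728, 0.0301], 0.18)]
handle_grip [([0.5125, -0.0357, 0.0733], 0.57)]
handle [([0.5134, -0.0376, 0.0736], 0.94)]
glue_bottle [([0.4938, 0.1247, 0.0723], 0.9), ([0.4782, 0.3613, 0.0429], 0.17)]
paint_tin [([0.659, 0.1282, 0.0597], 0.57), ([0.5124, -0.0373, 0.0742], 0.4)]
small_jar [([0.5766, 0.1191, 0.0653], 0.64), ([0.4797, 0.3609, 0.0464], 0.17)]
tape_measure [([0.3499, 0.0113, 0.0318], 0.48)]
sanding_block [([0.6664, -0.0037, 0.0338], 0.58), ([0.6609, 0.128, 0.0599], 0.2)]
jig [([0.5248, 0.38, 0.013], 0.87), ([0.4819, 0.3597, 0.0428], 0.69)]
cam_lever [([0.4808, 0.3592, 0.039], 0.71)]
```

```bash
python3 - <<'E'
import cv2,numpy as np
a=cv2.imread('pics/scene0.png');b=cv2.imread('pics/side0.png')
cv2.imwrite('pics/both.png',np.vstack([a,b])[:, :]) if 0 else None
E
python3 - <<'E'
from h import *
np.set_printoptions(precision=4,suppress=True)
C={}
for n in ['scene','side']:
    pic,d=robot.grab_frame(n); k=cam(n)
    C[n]=cloud(n,d,d>0,k)
P=np.vstack(list(C.values()))
P=P[(P[:,0]>.2)&(P[:,0]<.85)&(P[:,1]>-.3)&(P[:,1]<.6)&(P[:,2]<.2)]
np.save('P0.npy',P)
for nm,(lo,hi) in {'knob':(.075,.1),'dowtop':(.04,.056)}.items():
    q=P[(P[:,1]>.22)&(P[:,2]>lo)&(P[:,2]<hi)]
    # cluster via grid
    g=np.zeros((300,300),np.uint8); ij=np.round((q[:,:2]-[.25,.2])/.002).astype(int); ok=((ij>=0)&(ij<300)).all(1); g[ij[ok,0],ij[ok,1]]=1
    n_,lab=cv2.connectedComponents(cv2.dilate(g,np.ones((3,3))))
    l=np.zeros(len(q),int); l[ok]=lab[ij[ok,0],ij[ok,1]]
    for i in range(1,n_):
        s=q[l==i]
        if len(s)>8: print(nm,len(s),s.mean(0),s.min(0),s.max(0))
# height map
g=np.zeros((450,325)); 
x=((.85-P[:,0])/.002).astype(int); y=((.6-P[:,1])/.002).astype(int)
np.maximum.at(g,(y.clip(0,449),x.clip(0,324)),P[:,2])
h=cv2.applyColorMap((g/.2*255).clip(0,255).astype(np.uint8),cv2.COLORMAP_TURBO)
h=cv2.rotate(h,cv2.ROTATE_90_COUNTERCLOCKWISE)
cv2.imwrite('pics/hm.png',h); print(h.shape)
E
```

```text
knob 227 [0.4016 0.367  0.0857] [0.3921 0.3528 0.0752] [0.4138 0.3761 0.0919]
knob 663 [0.811  0.3502 0.0878] [0.7999 0.2538 0.075 ] [0.847  0.4331 0.1   ]
knob 425 [0.8111 0.5551 0.0875] [0.805  0.5082 0.0751] [0.8163 0.5999 0.1   ]
dowtop 946 [0.4597 0.3525 0.0447] [0.3931 0.3239 0.0401] [0.5217 0.3769 0.0559]
dowtop 61 [0.5671 0.396  0.0461] [0.5622 0.3887 0.0401] [0.5731 0.4028 0.0522]
dowtop 50 [0.5875 0.2778 0.0459] [0.5823 0.2711 0.0402] [0.5936 0.2832 0.0518]
dowtop 298 [0.6701 0.5453 0.0477] [0.6553 0.5315 0.04  ] [0.6866 0.5576 0.0558]
dowtop 1187 [0.7997 0.356  0.0492] [0.79   0.2202 0.04  ] [0.8481 0.4649 0.056 ]
dowtop 510 [0.811  0.5575 0.0474] [0.8064 0.5076 0.04  ] [0.8164 0.6    0.056 ]
(325, 450, 3)
```

View pics/scene0.png

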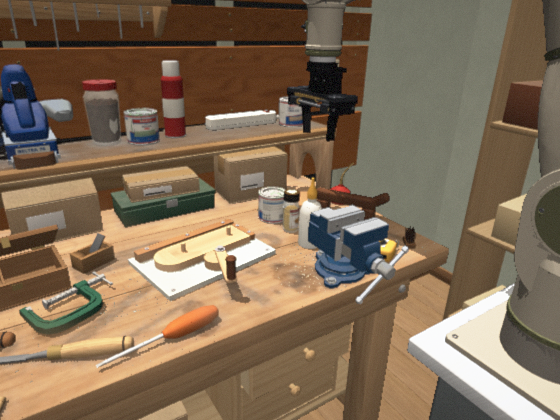

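View pics/side0.png

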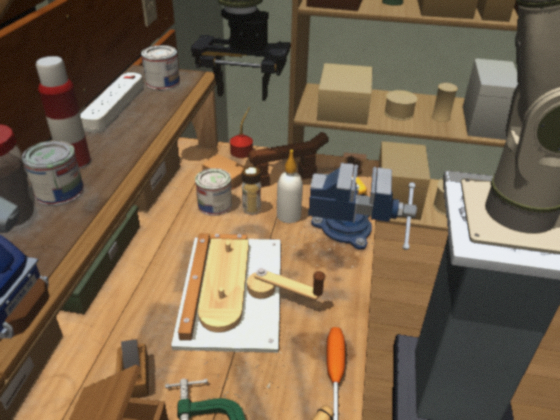

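The pictures show the jig with the fence on the robot's far side (side view: fence 195,285). The rounded nose is towards +y (222,325), and the knob is at (319,283). The handle is behind the bottle, tin and jar, and a vise stands near the front edge. Next I'll check the height map and fit the jig and handle directions.

```bash
python3 - <<'E'
from h import *
np.set_printoptions(precision=4,suppress=True)
P=np.load('P0.npy')
def pca(q):
    m=q[:,:2].mean(0); w,v=np.linalg.eigh(np.cov((q[:,:2]-m).T)); a=v[:,1]; return m,np.degrees(np.arctan2(a[1],a[0])),2*np.sqrt(w)
# fence top z~.034, x .58-.68
q=P[(P[:,0]>.57)&(P[:,0]<.68)&(P[:,1]>.23)&(P[:,1]<.5)&(abs(P[:,2]-.034)<.0025)]
d=np.array([-.0204,.1182]);d/=np.linalg.norm(d); nrm=np.array([d[1],-d[0]])
off=(q[:,:2]-[.5773,.3369])@nrm; q=q[(off>.025)&(off<.08)]
print('fence',len(q),pca(q),off.min(),off.max())
# handle
q=P[(P[:,0]>.36)&(P[:,0]<.66)&(P[:,1]>-.2)&(P[:,1]<.08)&(P[:,2]>.07)&(P[:,2]<.13)]
g=q; print('handle',len(q),pca(q),q.min(0),q.max(0))
for lo,hi in ((.07,.08),(.08,.088),(.086,.092),(.095,.13)):
    s=q[(q[:,2]>lo)&(q[:,2]<hi)]
    if len(s)>5: print(lo,len(s),pca(s),s.min(0),s.max(0))
# vise
q=P[(P[:,0]<.5)&(P[:,1]>-.05)&(P[:,1]<.3)&(P[:,2]>.06)]
import collections
print(collections.Counter(map(tuple,np.round(q[:,:2]/.03).astype(int).tolist())).most_common(5))
E
```

```text
fence 1564 (array([0.6241, 0.3756]), np.float64(100.01123928613737), array([0.0132, 0.1428])) -0.006283105815284439 0.06504336306742228
handle 1843 (array([ 0.521 , -0.0317]), np.float64(-160.87574117290592), array([0.0687, 0.1193])) [ 0.363  -0.1553  0.07  ] [0.66   0.0799 0.1295]
0.07 490 (array([ 0.5345, -0.0162]), np.float64(-147.5588943614718), array([0.0086, 0.114 ])) [ 0.4539 -0.0706  0.07  ] [0.6592 0.0794 0.08  ]
0.08 617 (array([ 0.5311, -0.025 ]), np.float64(-152.53360613331128), array([0.0305, 0.102 ])) [ 0.4428 -0.1331  0.08  ] [0.66   0.0226 0.088 ]
0.086 661 (array([ 0.5303, -0.0314]), np.float64(-153.59540696833483), array([0.0338, 0.1002])) [ 0.4391 -0.1374  0.086 ] [0.6598 0.0213 0.092 ]
0.095 274 (array([ 0.4717, -0.0654]), np.float64(146.33292883722353), array([0.0588, 0.1872])) [ 0.363  -0.1553  0.095 ] [0.6595 0.0799 0.1295]
[((10, 5), 830), ((13, 5), 659), ((16, 4), 622), ((12, 5), 618), ((14, 5), 563)]
```

View pics/hm.png

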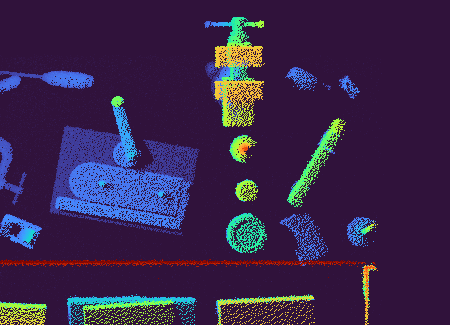

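The height map is consistent with the calibration. The handle runs from the horn at about (0.44, -0.08) to its front at about (0.606, 0.018), with yaw around 32°. The jig yaw is about 100°, and the knob is at about (0.402, 0.366). I'll move above the knob now and refine these while there.

Emit:
{"method": "move_arm", "body": {"commands": [{"tz": -0.8}, {"tx": 0.9, "ty": -0.55}, {"tx": 0.9, "ty": -0.55}, {"tx": 0.9, "ty": -0.55}, {"tx": 0.9, "ty": -0.55}, {"tx": 0.9, "ty": -0.55}, {"tx": 0.9, "ty": -0.55}, {"tx": 0.9, "ty": -0.55}, {"tx": 0.9, "ty": -0.55}, {}, {}]}}

```text
schema error: expected keys wx, wy, wz, tx, ty, tz, jaw
```

Emit:
{"method": "move_arm", "body": {"commands": [{"wz": -1}, {"wz": -1}, {"wz": -1}, {"wz": -1}, {"wz": -1}, {"wz": -1}, {"wz": -1}, {"wz": -1}, {"wz": -1}, {"wz": -1}, {"wz": -1}, {"wz": -1}]}}

```text
schema error: expected keys wx, wy, wz, tx, ty, tz, jaw
```

Emit:
{"method": "move_arm", "body": {"commands": [{"wz": -1, "jaw": 40}, {"wz": -0.3, "jaw": 40}, {"jaw": 40}, {"jaw": 40}, {"jaw": 40}]}}

```text
schema error: expected keys wx, wy, wz, tx, ty, tz, jaw
```

```bash
python3 - <<'E'
from h import *
np.set_printoptions(precision=4,suppress=True)
P=np.load('P0.npy')
q=P[(abs(P[:,0]-.402)<.03)&(abs(P[:,1]-.366)<.03)&(P[:,2]>.0885)&(P[:,2]<.096)]
print('knobtop',len(q),q.mean(0),q.min(0),q.max(0))
q=P[(P[:,0]>.41)&(P[:,0]<.47)&(abs(P[:,1]-.355)<.04)&(abs(P[:,2]-.045)<.004)]
v=np.polyfit(q[:,0],q[:,1],1); print('lever angle',np.degrees(np.arctan2(-v[0],-1)),np.polyval(v,.402))
o=robot.observe(); print(o['eef_pos'],o['ee_rot'],o['time_s'],o['width'],o['qpos'],o['ft_force'])
pic,d=robot.grab_frame('wrist'); k=cam('wrist'); save('w1',pic)
Q=cloud('wrist',d,d>0,k)
s=Q[(Q[:,2]>.086)&(Q[:,2]<.097)&(Q[:,0]<.45)&(Q[:,1]>.3)&(Q[:,1]<.43)]; 
if len(s): print('wrist knob',len(s),s.mean(0),s.min(0),s.max(0),np.median(s,0))
E
```

```text
knobtop 86 [0.4031 0.3655 0.0898] [0.3938 0.3558 0.0885] [0.4122 0.3736 0.0919]
lever angle 163.87848593887784 0.3687689166872123
[ 0.625  -0.      0.2081] [179.9936   0.0003  89.9991] 1.8 0.08712552300163796 [-1.2948 19.0328 -3.7059 83.6571  1.2387 77.3435 -5.0708] [ 0.0416 -0.2372  0.8247]
```

View pics/w1.png

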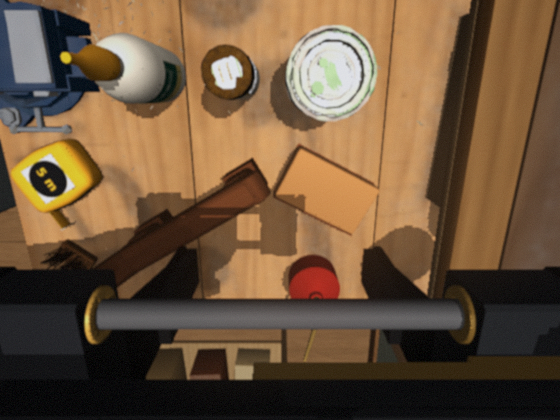

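The arm hasn't moved, because every row needs all seven keys. The wrist view shows the handle with its horn at lower left (90,265) and front at (255,180), along with the bystanders. I'll resend the moves with full rows.

Emit:
{"method": "move_arm", "body": {"commands": [{"tx": 0, "ty": 0, "tz": -0.8, "wx": 0, "wy": 0, "wz": 0, "jaw": 60}, {"tx": 0.9, "ty": -0.55, "tz": 0, "wx": 0, "wy": 0, "wz": 0, "jaw": 60}, {"tx": 0.9, "ty": -0.55, "tz": 0, "wx": 0, "wy": 0, "wz": 0, "jaw": 60}, {"tx": 0.9, "ty": -0.55, "tz": 0, "wx": 0, "wy": 0, "wz": 0, "jaw": 60}, {"tx": 0.9, "ty": -0.55, "tz": 0, "wx": 0, "wy": 0, "wz": 0, "jaw": 60}, {"tx": 0.9, "ty": -0.55, "tz": 0, "wx": 0, "wy": 0, "wz": 0, "jaw": 60}, {"tx": 0.9, "ty": -0.55, "tz": 0, "wx": 0, "wy": 0, "wz": 0, "jaw": 60}, {"tx": 0.9, "ty": -0.55, "tz": 0, "wx": 0, "wy": 0, "wz": 0, "jaw": 60}, {"tx": 0.9, "ty": -0.55, "tz": 0, "wx": 0, "wy": 0, "wz": 0, "jaw": 60}, {"tx": 0, "ty": 0, "tz": 0, "wx": 0, "wy": 0, "wz": 0, "jaw": 50}]}}

```text
time_s: 3.1
eef_pos: [0.4018, 0.3639, 0.2482]
ee_rot: [-180.0, -0.1, 90.4]
ft_force: [0.6, -0.8, 0.9]
width: 0.0558
gripper_force: 0.0
```

Emit:
{"method": "move_arm", "body": {"commands": [{"tx": 0, "ty": 0, "tz": 0, "wx": 0, "wy": 0, "wz": -1, "jaw": 40}, {"tx": 0, "ty": 0, "tz": 0, "wx": 0, "wy": 0, "wz": -1, "jaw": 40}, {"tx": 0, "ty": 0, "tz": 0, "wx": 0, "wy": 0, "wz": -1, "jaw": 40}, {"tx": 0, "ty": 0, "tz": 0, "wx": 0, "wy": 0, "wz": -1, "jaw": 40}, {"tx": 0, "ty": 0, "tz": 0, "wx": 0, "wy": 0, "wz": -1, "jaw": 40}, {"tx": 0, "ty": 0, "tz": 0, "wx": 0, "wy": 0, "wz": -1, "jaw": 40}, {"tx": 0, "ty": 0, "tz": 0, "wx": 0, "wy": 0, "wz": -1, "jaw": 40}, {"tx": 0, "ty": 0, "tz": 0, "wx": 0, "wy": 0, "wz": -1, "jaw": 40}, {"tx": 0, "ty": 0, "tz": 0, "wx": 0, "wy": 0, "wz": -1, "jaw": 40}, {"tx": 0, "ty": 0, "tz": 0, "wx": 0, "wy": 0, "wz": -1, "jaw": 40}, {"tx": 0, "ty": 0, "tz": 0, "wx": 0, "wy": 0, "wz": -1, "jaw": 40}, {"tx": 0, "ty": 0, "tz": 0, "wx": 0, "wy": 0, "wz": -1, "jaw": 40}]}}

```text
time_s: 4.6
eef_pos: [0.4057, 0.3591, 0.2481]
ee_rot: [-180.0, 0.0, 162.1]
ft_force: [-0.4, 0.5, -1.1]
width: 0.04
gripper_force: 0.0
```

Emit:
{"method": "move_arm", "body": {"commands": [{"tx": 0, "ty": 0, "tz": 0, "wx": 0, "wy": 0, "wz": -1, "jaw": 40}, {"tx": 0, "ty": 0, "tz": 0, "wx": 0, "wy": 0, "wz": -0.3, "jaw": 40}, {"tx": 0, "ty": 0, "tz": 0, "wx": 0, "wy": 0, "wz": 0, "jaw": 40}, {"tx": 0, "ty": 0, "tz": 0, "wx": 0, "wy": 0, "wz": 0, "jaw": 40}]}}

```text
time_s: 5.1
eef_pos: [0.4051, 0.3599, 0.2481]
ee_rot: [-180.0, 0.0, 169.7]
ft_force: [-0.5, -0.7, -0.4]
width: 0.0398
gripper_force: 0.0
```

```bash
cat >> h.py <<'E'
def st():
    o=robot.observe(); print('t',round(o['time_s'],2),'tcp',np.round(o['eef_pos'],4),'rot',np.round(o['ee_rot'],1),'w',round(o['width'],4),'F',np.round(o['ft_force'],1),'gf',o['gripper_force'],'q',np.round(o['qpos'])); return o
def go(o,target):  # shift in tool units
    print('units',np.round(R.from_euler('xyz',o['ee_rot'],degrees=True).inv().apply(np.array(target)-o['eef_pos'])/.05,3))
E
python3 - <<'E'
from h import *
np.set_printoptions(precision=4,suppress=True)
o=st()
go(o,[.403,.3655,.078])
pic,d=robot.grab_frame('wrist'); k=cam('wrist'); save('w2',pic)
Q=cloud('wrist',d,d>0,k)
s=Q[(Q[:,2]>.086)&(Q[:,2]<.097)&(Q[:,0]<.45)&(Q[:,1]>.3)&(Q[:,1]<.43)]
if len(s): print('wrist knob',len(s),s.mean(0),s.min(0),s.max(0),np.median(s,0))
P=np.load('P0.npy')
for i in range(6):
    if i==0: m=np.array([.525,-.032]); a=np.radians(31.7)
    u=np.array([np.cos(a),np.sin(a)]); n=np.array([-u[1],u[0]])
    r=P[:,:2]-m; s,t=r@u,r@n
    ok=(abs(s)<.06)&(abs(t)<.022)&(P[:,2]>.086)&(P[:,2]<.094)
    q=P[ok]; tt=t[ok]; ss=s[ok]
    b,c=np.polyfit(ss,tt,1); a+=np.arctan(b); m=m+n*c
ok=(abs(t)<.03)&(P[:,2]>.06)&(abs(s)<.16)
print('handle yaw',np.degrees(a),m,len(q),tt.min(),tt.max(),'s range',np.percentile(s[ok],[0,1,99,100]),q[:,2].mean())
hh=ok&(P[:,2]>.10); print('horn s',s[hh].min(),s[hh].max(),P[hh,2].max())
E
```

```text
t 5.1 tcp [0.4051 0.3599 0.2481] rot [-180.     0.   169.7] w 0.0398 F [-0.5 -0.7 -0.4] gf 0.0 q [-23.   9. -27.  92.   4.  80.  30.]
units [0.063 0.103 3.401]
wrist knob 283 [0.4049 0.3624 0.0887] [0.3954 0.3528 0.0861] [0.415  0.3719 0.0916] [0.4048 0.3624 0.0888]
handle yaw 30.332388103715807 [ 0.5257 -0.0332] 474 -0.015800431499303536 0.014622397343508712 s range [-0.1001 -0.0954  0.0934  0.0969] 0.0885212275990374
horn s -0.09804899154787663 -0.07220904526408181 0.10983484018489931
```

Emit:
{"method": "move_arm", "body": {"commands": [{"tx": 0.03, "ty": 0.055, "tz": 0.8, "wx": 0, "wy": 0, "wz": 0, "jaw": 40}, {"tx": 0, "ty": 0, "tz": 0.8, "wx": 0, "wy": 0, "wz": 0, "jaw": 40}, {"tx": 0, "ty": 0, "tz": 0.7, "wx": 0, "wy": 0, "wz": 0, "jaw": 40}, {"tx": 0, "ty": 0, "tz": 0.5, "wx": 0, "wy": 0, "wz": 0, "jaw": 40}, {"tx": 0, "ty": 0, "tz": 0.35, "wx": 0, "wy": 0, "wz": 0, "jaw": 40}, {"tx": 0, "ty": 0, "tz": 0.2, "wx": 0, "wy": 0, "wz": 0, "jaw": 40}, {"tx": 0, "ty": 0, "tz": 0, "wx": 0, "wy": 0, "wz": 0, "jaw": 25}, {"tx": 0, "ty": 0, "tz": 0, "wx": 0, "wy": 0, "wz": 0, "jaw": 25}, {"tx": 0, "ty": 0, "tz": 0, "wx": 0, "wy": 0, "wz": 0, "jaw": 25}], "grip_force": 10}}

```text
time_s: 6.28
eef_pos: [0.4044, 0.3633, 0.0814]
ee_rot: [179.9, 0.1, 169.8]
ft_force: [-0.6, -1.2, 0.6]
width: 0.0262
gripper_force: 0.0
```

Emit:
{"method": "move_arm", "body": {"commands": [{"tx": -0.006, "ty": 0.115, "tz": 0, "wx": 0, "wy": 0, "wz": 0.5, "jaw": 25}, {"tx": -0.006, "ty": 0.115, "tz": 0, "wx": 0, "wy": 0, "wz": 0.5, "jaw": 25}, {"tx": -0.006, "ty": 0.115, "tz": 0, "wx": 0, "wy": 0, "wz": 0.5, "jaw": 25}, {"tx": -0.006, "ty": 0.115, "tz": 0, "wx": 0, "wy": 0, "wz": 0.5, "jaw": 25}, {"tx": -0.006, "ty": 0.115, "tz": 0, "wx": 0, "wy": 0, "wz": 0.5, "jaw": 25}, {"tx": -0.006, "ty": 0.115, "tz": 0, "wx": 0, "wy": 0, "wz": 0.5, "jaw": 25}]}}

```text
time_s: 7.02
eef_pos: [0.4165, 0.3956, 0.0811]
ee_rot: [180.0, 0.0, 151.7]
ft_force: [-0.1, 0.4, -0.7]
width: 0.0249
gripper_force: 0.0
```

Emit:
{"method": "move_arm", "body": {"commands": [{"tx": -0.006, "ty": 0.115, "tz": 0, "wx": 0, "wy": 0, "wz": 0.5, "jaw": 25}, {"tx": -0.006, "ty": 0.115, "tz": 0, "wx": 0, "wy": 0, "wz": 0.5, "jaw": 25}, {"tx": -0.006, "ty": 0.115, "tz": 0, "wx": 0, "wy": 0, "wz": 0.5, "jaw": 25}, {"tx": -0.006, "ty": 0.115, "tz": 0, "wx": 0, "wy": 0, "wz": 0.5, "jaw": 25}, {"tx": -0.006, "ty": 0.115, "tz": 0, "wx": 0, "wy": 0, "wz": 0.5, "jaw": 25}, {"tx": -0.006, "ty": 0.115, "tz": 0, "wx": 0, "wy": 0, "wz": 0.5, "jaw": 25}, {"tx": -0.006, "ty": 0.115, "tz": 0, "wx": 0, "wy": 0, "wz": 0.5, "jaw": 25}, {"tx": -0.006, "ty": 0.115, "tz": 0, "wx": 0, "wy": 0, "wz": 0.5, "jaw": 25}]}}

```text
time_s: 8.02
eef_pos: [0.4469, 0.4296, 0.0811]
ee_rot: [180.0, -0.0, 127.7]
ft_force: [-0.5, -0.1, -0.0]
width: 0.0246
gripper_force: 0.0
```

```bash
python3 - <<'E'
from h import *
np.set_printoptions(precision=4,suppress=True)
o=st()
pic,d=robot.grab_frame('side'); save('s2',pic[180:400,120:420].repeat(2,0).repeat(2,1))
E
```

```text
t 8.03 tcp [0.4469 0.4296 0.0811] rot [180.   -0.  127.7] w 0.0246 F [-0.5 -0.1 -0. ] gf 0.0 q [-33.  25. -19.  92.   9.  64. -17.]
```

View pics/s2.png

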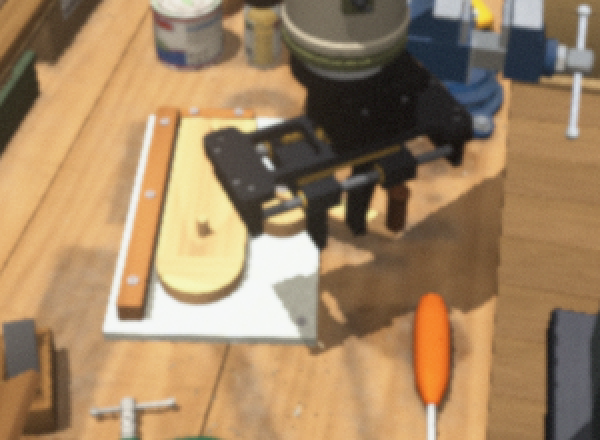

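```bash
python3 - <<'E'
from h import *
np.set_printoptions(precision=4,suppress=True)
c,Rm,t=cam('side')
for p in [[.404,.363,.091],[.404,.363,.05],[.447,.43,.056],[.447,.43,.09],[.4044,.3633,.056]]:
    q=Rm@np.array(p)+t; print(p,c['fx']*q[0]/q[2]+c['cx'],c['fy']*q[1]/q[2]+c['cy'])
pic,d=robot.grab_frame('side'); P=cloud('side',d,d>0)
pic,d=robot.grab_frame('scene'); P=np.vstack([P,cloud('scene',d,d>0)])
np.save('P1.npy',P)
q=P[(abs(P[:,0]-.43)<.08)&(abs(P[:,1]-.38)<.1)&(P[:,2]>.03)&(P[:,2]<.1)]
for z in np.arange(.03,.1,.01):
    s=q[(q[:,2]>z)&(q[:,2]<z+.01)]; print(round(z,3),len(s),s.mean(0)[:2] if len(s) else '',s.min(0)[:2] if len(s) else '',s.max(0)[:2] if len(s) else '')
save('sc3',pic[180:330,130:330].repeat(3,0).repeat(3,1))
E
```

```text
[0.404, 0.363, 0.091] 319.20900294328555 272.4232983903618
[0.404, 0.363, 0.05] 317.62063998724216 289.3584923144989
[0.447, 0.43, 0.056] 286.4857864515044 312.26620972803744
[0.447, 0.43, 0.09] 287.09633886000086 298.0229767528479
[0.4044, 0.3633, 0.056] 317.5949509778524 287.0285481465112
0.03 317 [0.4479 0.3814] [0.3525 0.3195] [0.5099 0.4779]
0.04 437 [0.4494 0.3559] [0.3953 0.3239] [0.51   0.3767]
0.05 97 [0.4073 0.3663] [0.3939 0.3307] [0.51   0.3755]
0.06 86 [0.4014 0.3684] [0.3946 0.3575] [0.413  0.3749]
0.07 83 [0.4005 0.3683] [0.3936 0.3568] [0.4111 0.375 ]
0.08 148 [0.4013 0.3674] [0.393  0.3542] [0.4138 0.3768]
0.09 125 [0.4342 0.4184] [0.398  0.3569] [0.4685 0.4532]
0.1 0
```

View pics/sc3.png

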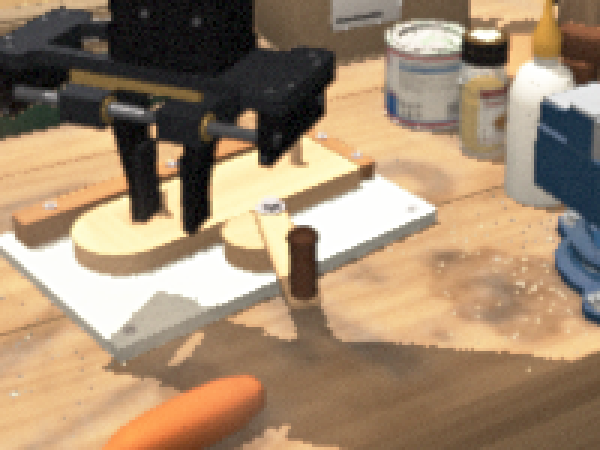

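The lever hasn't moved. In the scene crop the fingertips (140,215) and (190,228) hang above the knob level, and the knob is untouched at (303,240). So I need to measure where the tips really are.

```bash
python3 - <<'E'
from h import *
np.set_printoptions(precision=4,suppress=True)
P=np.load('P1.npy'); o=st()
q=P[(abs(P[:,0]-.46)<.06)&(abs(P[:,1]-.43)<.07)&(P[:,2]>.055)&(P[:,2]<.3)&(np.hypot(P[:,0]-.404,P[:,1]-.363)>.02)]
T=R.from_euler('xyz',o['ee_rot'],degrees=True)
L=T.inv().apply(q-o['eef_pos'])
for z in np.arange(-.12,.04,.01):
    s=L[(L[:,2]>z)&(L[:,2]<z+.01)]
    if len(s)>3: print(round(z,3),len(s),'x',s[:,0].min(),s[:,0].max(),'y',s[:,1].min(),s[:,1].max())
E
```

```text
t 8.18 tcp [0.4467 0.4295 0.0809] rot [180.   -0.  127.9] w 0.0245 F [-1.2 -0.4 -0.5] gf 0.0 q [-33.  25. -19.  92.   9.  64. -16.]
-0.12 615 x -0.020588005416172755 0.03404172934273161 y -0.03840698399227605 0.09654406278323795
-0.11 1193 x -0.03210161495113929 0.040660047476083504 y -0.04654220800384975 0.09393081425351157
-0.1 633 x -0.02600934474695246 0.04090694751970524 y -0.04635639856335005 0.0883525318996278
-0.09 156 x -0.025293030742425407 0.03982998960933757 y -0.04567004733782781 0.0883592061092874
-0.08 88 x -0.013827286823824891 0.013627159941268766 y -0.030653133759780755 0.030446559648934477
-0.07 190 x -0.011853106278103962 0.01443063712668097 y -0.0293293900146957 0.027549806785139012
-0.06 197 x -0.010066033531478799 0.014738423184992301 y -0.028387886556099577 0.027615584362845808
-0.05 189 x -0.010137576914318647 0.014717789656658412 y -0.02513009647407834 0.025636035669065284
-0.04 198 x -0.010928604786236338 0.014099300232605225 y -0.023173453463115876 0.02357732447340584
-0.03 210 x -0.010496204625723673 0.0141491992849957 y -0.023858911204725303 0.023688755468533745
-0.02 111 x -0.011511365766308164 0.013811346370273038 y -0.02245371603900646 0.023081586262490798
```

```bash
python3 - <<'E'
from h import *
np.set_printoptions(precision=4,suppress=True)
P=np.load('P1.npy'); o=robot.observe()
T=R.from_euler('xyz',o['ee_rot'],degrees=True)
q=P[(np.hypot(P[:,0]-.447,P[:,1]-.43)<.035)&(P[:,2]>.06)&(np.hypot(P[:,0]-.404,P[:,1]-.363)>.02)]
L=T.inv().apply(q-o['eef_pos']); print('tip',np.sort(L[:,2])[-8:], np.sort(q[:,2])[:8])
P=np.load('P0.npy'); q=P[(abs(P[:,0]-.625)<.08)&(abs(P[:,1])<.03)&(P[:,2]>.15)]; print('start pts<.2:',len(q))
# FK consistency of wrist camera vs tcp
c,Rm,t=cam('wrist'); print('cam in tool',T.inv().apply(-Rm.T@t-o['eef_pos']))
E
```

```text
tip [-0.0143 -0.0143 -0.014  -0.0138 -0.0138 -0.0138 -0.0137 -0.0121] [0.0929 0.0945 0.0947 0.0947 0.0947 0.0948 0.0952 0.0952]
start pts<.2: 0
cam in tool [ 0.0833  0.0005 -0.1757]
```

Measured tips sit about 38 mm higher than the read TCP implies, while x and y agree, so I'll treat true TCP z as the reading plus 0.038. The fingers passed over the knob without touching it. I'll go back and descend properly.

Emit:
{"method": "move_arm", "body": {"commands": [{"tx": 0, "ty": 0, "tz": -0.4, "wx": 0, "wy": 0, "wz": -1, "jaw": 44}, {"tx": 0, "ty": 0, "tz": 0, "wx": 0, "wy": 0, "wz": -1, "jaw": 44}, {"tx": 0, "ty": 0, "tz": 0, "wx": 0, "wy": 0, "wz": -1, "jaw": 44}, {"tx": 0, "ty": 0, "tz": 0, "wx": 0, "wy": 0, "wz": -1, "jaw": 44}, {"tx": 0, "ty": 0, "tz": 0, "wx": 0, "wy": 0, "wz": -1, "jaw": 44}, {"tx": 0, "ty": 0, "tz": 0, "wx": 0, "wy": 0, "wz": -1, "jaw": 44}, {"tx": 0, "ty": 0, "tz": 0, "wx": 0, "wy": 0, "wz": -1, "jaw": 44}, {"tx": 0.2, "ty": -0.49, "tz": 0, "wx": 0, "wy": 0, "wz": 0, "jaw": 44}, {"tx": 0.2, "ty": -0.49, "tz": 0, "wx": 0, "wy": 0, "wz": 0, "jaw": 44}, {"tx": 0.2, "ty": -0.48, "tz": 0, "wx": 0, "wy": 0, "wz": 0, "jaw": 44}, {"tx": 0, "ty": 0, "tz": 0, "wx": 0, "wy": 0, "wz": 0, "jaw": 44}, {"tx": 0, "ty": 0, "tz": 0, "wx": 0, "wy": 0, "wz": 0, "jaw": 44}]}}

```text
time_s: 9.68
eef_pos: [0.4045, 0.3633, 0.101]
ee_rot: [180.0, 0.0, 169.8]
ft_force: [0.2, 0.1, 0.3]
width: 0.0437
gripper_force: 0.0
```

```bash
python3 - <<'E'
from h import *
o=st(); go(o,[.404,.3635,.043])
E
```

```text
t 9.68 tcp [0.4045 0.3633 0.101 ] rot [180.    0.  169.8] w 0.0437 F [0.2 0.1 0.3] gf 0.0 q [-23.  16. -27. 102.   8.  63.  27.]
units [0.012 0.002 1.16 ]
```

Emit:
{"method": "move_arm", "body": {"commands": [{"tx": 0, "ty": 0, "tz": 0.3, "wx": 0, "wy": 0, "wz": 0, "jaw": 44}, {"tx": 0, "ty": 0, "tz": 0.3, "wx": 0, "wy": 0, "wz": 0, "jaw": 44}, {"tx": 0, "ty": 0, "tz": 0.3, "wx": 0, "wy": 0, "wz": 0, "jaw": 44}, {"tx": 0, "ty": 0, "tz": 0.2, "wx": 0, "wy": 0, "wz": 0, "jaw": 44}, {"tx": 0, "ty": 0, "tz": 0, "wx": 0, "wy": 0, "wz": 0, "jaw": 25}, {"tx": 0, "ty": 0, "tz": 0, "wx": 0, "wy": 0, "wz": 0, "jaw": 25}, {"tx": 0, "ty": 0, "tz": 0, "wx": 0, "wy": 0, "wz": 0, "jaw": 25}]}}

```text
time_s: 10.55
eef_pos: [0.4045, 0.3631, 0.0461]
ee_rot: [180.0, 0.0, 169.8]
ft_force: [-0.0, 0.6, 0.9]
width: 0.027
gripper_force: 0.0
```

Emit:
{"method": "move_arm", "body": {"commands": [{"tx": -0.006, "ty": 0.115, "tz": 0, "wx": 0, "wy": 0, "wz": 0.5, "jaw": 25}, {"tx": -0.006, "ty": 0.115, "tz": 0, "wx": 0, "wy": 0, "wz": 0.5, "jaw": 25}, {"tx": -0.006, "ty": 0.115, "tz": 0, "wx": 0, "wy": 0, "wz": 0.5, "jaw": 25}, {"tx": -0.006, "ty": 0.115, "tz": 0, "wx": 0, "wy": 0, "wz": 0.5, "jaw": 25}, {"tx": -0.006, "ty": 0.115, "tz": 0, "wx": 0, "wy": 0, "wz": 0.5, "jaw": 25}, {"tx": -0.006, "ty": 0.115, "tz": 0, "wx": 0, "wy": 0, "wz": 0.5, "jaw": 25}]}}

```text
time_s: 11.3
eef_pos: [0.4167, 0.3947, 0.0459]
ee_rot: [-180.0, 0.0, 151.7]
ft_force: [-0.2, -1.2, -0.4]
width: 0.0249
gripper_force: 0.7
```

Finger contact now shows (0.7 N), so I'll continue to about 48°.

Emit:
{"method": "move_arm", "body": {"commands": [{"tx": -0.006, "ty": 0.115, "tz": 0, "wx": 0, "wy": 0, "wz": 0.5, "jaw": 25}, {"tx": -0.006, "ty": 0.115, "tz": 0, "wx": 0, "wy": 0, "wz": 0.5, "jaw": 25}, {"tx": -0.006, "ty": 0.115, "tz": 0, "wx": 0, "wy": 0, "wz": 0.5, "jaw": 25}, {"tx": -0.006, "ty": 0.115, "tz": 0, "wx": 0, "wy": 0, "wz": 0.5, "jaw": 25}, {"tx": -0.006, "ty": 0.115, "tz": 0, "wx": 0, "wy": 0, "wz": 0.5, "jaw": 25}, {"tx": -0.006, "ty": 0.115, "tz": 0, "wx": 0, "wy": 0, "wz": 0.5, "jaw": 25}, {"tx": -0.006, "ty": 0.115, "tz": 0, "wx": 0, "wy": 0, "wz": 0.5, "jaw": 25}, {"tx": -0.006, "ty": 0.115, "tz": 0, "wx": 0, "wy": 0, "wz": 0.5, "jaw": 25}, {"tx": -0.006, "ty": 0.115, "tz": 0, "wx": 0, "wy": 0, "wz": 0.5, "jaw": 25}, {"tx": -0.006, "ty": 0.115, "tz": 0, "wx": 0, "wy": 0, "wz": 0.5, "jaw": 25}]}}

```text
time_s: 12.55
eef_pos: [0.4565, 0.4351, 0.0457]
ee_rot: [-180.0, 0.0, 121.7]
ft_force: [-0.6, -1.7, 0.0]
width: 0.0251
gripper_force: 0.8
```

Emit:
{"method": "move_arm", "body": {"commands": [{"tx": -0.006, "ty": 0.115, "tz": 0, "wx": 0, "wy": 0, "wz": 0.5, "jaw": 25}, {"tx": -0.006, "ty": 0.115, "tz": 0, "wx": 0, "wy": 0, "wz": 0.5, "jaw": 25}]}}

```text
time_s: 12.8
eef_pos: [0.4666, 0.4404, 0.0457]
ee_rot: [-180.0, 0.0, 115.7]
ft_force: [-0.5, -1.9, -0.1]
width: 0.0253
gripper_force: 0.8
```

Emit:
{"method": "move_arm", "body": {"commands": [{"tx": -0.006, "ty": 0.115, "tz": 0, "wx": 0, "wy": 0, "wz": 0.5, "jaw": 25}, {"tx": -0.006, "ty": 0.115, "tz": 0, "wx": 0, "wy": 0, "wz": 0.5, "jaw": 25}]}}

```text
time_s: 13.05
eef_pos: [0.4772, 0.4446, 0.0456]
ee_rot: [-180.0, 0.0, 109.7]
ft_force: [-3.3, -3.0, 0.3]
width: 0.0251
gripper_force: 1.8
```

Emit:
{"method": "move_arm", "body": {"commands": [{"tx": -0.003, "ty": 0.057, "tz": 0, "wx": 0, "wy": 0, "wz": 0.25, "jaw": 25}, {"tx": -0.003, "ty": 0.057, "tz": 0, "wx": 0, "wy": 0, "wz": 0.25, "jaw": 25}]}}

```text
time_s: 13.3
eef_pos: [0.4817, 0.4458, 0.0454]
ee_rot: [-179.9, 0.1, 106.8]
ft_force: [-7.4, -5.5, 3.4]
width: 0.025
gripper_force: 3.9
```

```bash
cat > look.py <<'E'
from h import *
import sys
np.set_printoptions(precision=4,suppress=True)
def look(name=None):
    C=[]
    for n in ['scene','side']:
        pic,d=robot.grab_frame(n); C.append(cloud(n,d,d>0))
        if name and n=='side': save(name,pic[180:400,120:420].repeat(2,0).repeat(2,1))
    P=np.vstack(C)
    for nm,g in (('front',(.5671,.396)),('rear',(.5875,.2778))):
        q=P[(np.hypot(P[:,0]-g[0]-.005,P[:,1]-g[1])<.016)&(P[:,2]>.038)&(P[:,2]<.056)]
        t=q[q[:,2]>.047]
        print('dowel',nm,len(q),q.mean(0) if len(q) else '',(q.min(0)[:2]+q.max(0)[:2])/2 if len(q) else '','top',t.mean(0) if len(t) else '')
    return P
if __name__=='__main__':
    o=st(); P=look(sys.argv[1]); np.save('P2.npy',P)
E
python3 look.py s4
```

```text
t 13.3 tcp [0.4817 0.4458 0.0454] rot [-179.9    0.1  106.8] w 0.025 F [-7.4 -5.5  3.4] gf 3.9131045351132343 q [-37.  31. -14.  88.   8.  62. -35.]
dowel front 23 [0.5707 0.3967 0.0446] [0.5719 0.3962] top [0.5702 0.3958 0.0484]
dowel rear 57 [0.5928 0.2768 0.0448] [0.5929 0.2765] top [0.5933 0.2758 0.0489]
```

Emit:
{"method": "move_arm", "body": {"commands": [{"tx": -0.003, "ty": 0.057, "tz": 0, "wx": 0, "wy": 0, "wz": 0.25, "jaw": 25}, {"tx": 0, "ty": 0, "tz": 0, "wx": 0, "wy": 0, "wz": 0, "jaw": 25}]}}

```text
time_s: 13.65
eef_pos: [0.4843, 0.4465, 0.0453]
ee_rot: [-179.8, 0.1, 105.3]
ft_force: [-4.6, -3.9, 1.5]
width: 0.0249
gripper_force: 3.2
```

Emit:
{"method": "move_arm", "body": {"commands": [{"tx": -0.003, "ty": 0.057, "tz": 0, "wx": 0, "wy": 0, "wz": 0.25, "jaw": 25}, {"tx": 0, "ty": 0, "tz": 0, "wx": 0, "wy": 0, "wz": 0, "jaw": 25}]}}

```text
time_s: 13.9
eef_pos: [0.4866, 0.4471, 0.0452]
ee_rot: [-179.8, 0.1, 103.8]
ft_force: [-7.2, -4.9, 2.4]
width: 0.0255
gripper_force: 3.9
```

Emit:
{"method": "move_arm", "body": {"commands": [{"tx": -0.003, "ty": 0.057, "tz": 0, "wx": 0, "wy": 0, "wz": 0.25, "jaw": 25}, {"tx": 0, "ty": 0.03, "tz": 0, "wx": 0, "wy": 0, "wz": 0, "jaw": 25}, {"tx": 0, "ty": 0, "tz": 0, "wx": 0, "wy": 0, "wz": 0, "jaw": 25}]}}

```text
time_s: 14.28
eef_pos: [0.4898, 0.4479, 0.0449]
ee_rot: [-179.7, 0.1, 102.4]
ft_force: [-10.4, -6.2, 3.2]
width: 0.0252
gripper_force: 5.4
```

```bash
python3 look.py s5; python3 - <<'E'
from h import *
np.set_printoptions(precision=4,suppress=True)
P=np.load('P2.npy')
# gap: profile of z along across-fence coordinate
a=np.radians(100.0); u=np.array([np.cos(a),np.sin(a)]); n=np.array([u[1],-u[0]])
r=P[:,:2]-[.58,.337]; s,t=r@u,r@n
for lo,hi in ((-.09,-.04),(.03,.08)):
    k=(s>lo)&(s<hi)&(t>.0)&(t<.08)
    b=k&(abs(P[:,2]-.030)<.0016); f=k&(P[:,2]>.0328)&(P[:,2]<.037); g=k&(P[:,2]<.02)
    print('base edge',np.percentile(t[b],[95,99]),'fence',np.percentile(t[f],[1,5,95]),'low pts t',np.sort(t[g])[:5])
E
```

```text
t 14.28 tcp [0.4898 0.4479 0.0449] rot [-179.7    0.1  102.4] w 0.0252 F [-10.4  -6.2   3.2] gf 5.425403218068823 q [-37.  32. -13.  86.   7.  63. -39.]
dowel front 28 [0.5727 0.3956 0.0473] [0.5728 0.3951] top [0.5725 0.3954 0.0488]
dowel rear 56 [0.5927 0.2768 0.0449] [0.5933 0.2749] top [0.5933 0.2758 0.0488]
base edge [0.0513 0.0601] fence [0.0014 0.0045 0.0607] low pts t [0.0671 0.0672 0.0672 0.0673 0.0676]
base edge [0.0575 0.0613] fence [0.0405 0.0422 0.0608] low pts t [0.028  0.0288 0.0288 0.0309 0.0311]
```

View pics/s5.png

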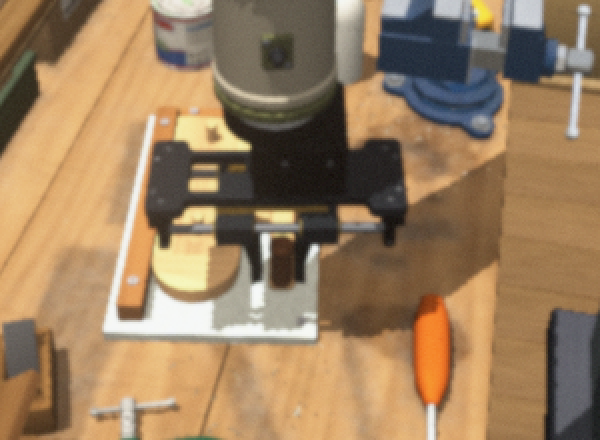

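The knob (283,262) is caged by the fingers and the base now lies along the fence. Push force has climbed to 12 N, so the lever has gone hard. Releasing upward.

Emit:
{"method": "move_arm", "body": {"commands": [{"tx": 0, "ty": -0.05, "tz": 0, "wx": 0, "wy": 0, "wz": 0, "jaw": 36}, {"tx": 0, "ty": 0, "tz": 0, "wx": 0, "wy": 0, "wz": 0, "jaw": 38}, {"tx": 0, "ty": 0, "tz": 0, "wx": 0, "wy": 0, "wz": 0, "jaw": 38}, {"tx": 0, "ty": 0, "tz": -0.4, "wx": 0, "wy": 0, "wz": 0, "jaw": 38}, {"tx": 0, "ty": 0, "tz": -0.7, "wx": 0, "wy": 0, "wz": 0, "jaw": 38}, {"tx": 0, "ty": 0, "tz": -0.8, "wx": 0, "wy": 0, "wz": 0, "jaw": 60}, {"tx": 0, "ty": 0, "tz": -0.8, "wx": 0, "wy": 0, "wz": 0, "jaw": 60}, {"tx": 0, "ty": 0, "tz": -0.8, "wx": 0, "wy": 0, "wz": 0, "jaw": 60}, {"tx": 0, "ty": 0, "tz": -0.5, "wx": 0, "wy": 0, "wz": 0, "jaw": 60}, {"tx": 0, "ty": 0, "tz": 0, "wx": 0, "wy": 0, "wz": 0, "jaw": 60}]}}

```text
time_s: 15.62
eef_pos: [0.4909, 0.449, 0.2495]
ee_rot: [179.7, -0.2, 102.3]
ft_force: [0.3, -0.5, -0.8]
width: 0.0599
gripper_force: 0.0
```

```bash
python3 - <<'E'
from h import *
np.set_printoptions(precision=4,suppress=True)
o=st()
from look import look
P=look('s6')
pic,d=robot.grab_frame('wrist'); k=cam('wrist'); W=cloud('wrist',d,d>0,k); save('w6',pic)
np.save('P3.npy',P);np.save('W3.npy',W)
q=P[(P[:,0]>.38)&(P[:,0]<.52)&(P[:,1]>.3)&(P[:,1]<.5)&(P[:,2]>.075)&(P[:,2]<.095)]; print('knob',len(q),q.mean(0))
for nm,g in (('front',(.572,.396)),('rear',(.593,.276))):
    q=W[(np.hypot(W[:,0]-g[0],W[:,1]-g[1])<.02)&(W[:,2]>.045)&(W[:,2]<.056)]
    if len(q): print('wrist dowel',nm,len(q),q.mean(0),(q.min(0)+q.max(0))/2)
tgt=[.5261,-.0330]; go(o,[*tgt,o['eef_pos'][2]])
E
```

```text
t 15.62 tcp [0.4909 0.449  0.2495] rot [179.7  -0.2 102.3] w 0.0599 F [ 0.3 -0.5 -0.8] gf 0.0 q [-37.  24. -13.  73.   5.  84. -37.]
dowel front 67 [0.5716 0.3946 0.0453] [0.5719 0.3941] top [0.572  0.3939 0.0486]
dowel rear 57 [0.5924 0.277  0.045 ] [0.5927 0.2762] top [0.5931 0.276  0.0489]
knob 249 [0.484  0.4458 0.0854]
wrist dowel front 52 [0.5736 0.3926 0.0475] [0.574  0.3924 0.0475]
units [-9.569 -1.367 -0.036]
```

View pics/w6.png

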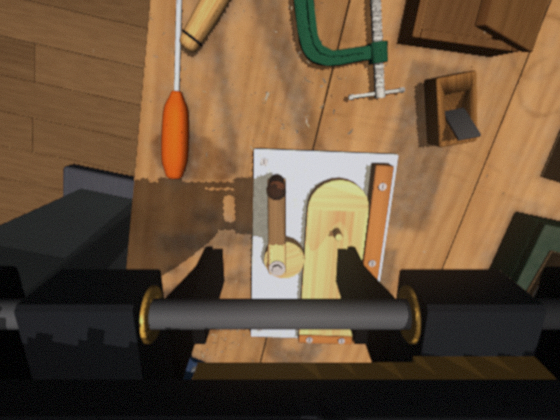

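The wrist view shows the lever along the jig (knob at 276,185) and the base edge flush against the fence (about column 369). Now to the handle, stopping short of it so the wrist camera can see it.

Emit:
{"method": "move_arm", "body": {"commands": [{"tx": -0.84, "ty": -0.226, "tz": 0, "wx": 0, "wy": 0, "wz": 0, "jaw": 70}, {"tx": -0.84, "ty": -0.226, "tz": 0, "wx": 0, "wy": 0, "wz": 0, "jaw": 70}, {"tx": -0.84, "ty": -0.226, "tz": 0, "wx": 0, "wy": 0, "wz": 0, "jaw": 70}, {"tx": -0.84, "ty": -0.226, "tz": 0, "wx": 0, "wy": 0, "wz": 0, "jaw": 70}, {"tx": -0.84, "ty": -0.226, "tz": 0, "wx": 0, "wy": 0, "wz": 0, "jaw": 70}, {"tx": -0.84, "ty": -0.226, "tz": 0, "wx": 0, "wy": 0, "wz": 0, "jaw": 70}, {"tx": -0.84, "ty": -0.226, "tz": 0, "wx": 0, "wy": 0, "wz": 0, "jaw": 70}, {"tx": -0.84, "ty": -0.226, "tz": 0, "wx": 0, "wy": 0, "wz": 0, "jaw": 70}, {"tx": -0.84, "ty": -0.226, "tz": 0, "wx": 0, "wy": 0, "wz": 0, "jaw": 70}, {"tx": -0.84, "ty": -0.226, "tz": 0, "wx": 0, "wy": 0, "wz": 0, "jaw": 70}, {"tx": -0.84, "ty": -0.226, "tz": 0, "wx": 0, "wy": 0, "wz": 0, "jaw": 70}, {"tx": -0.84, "ty": -0.226, "tz": 0, "wx": 0, "wy": 0, "wz": 0, "jaw": 70}]}}

```text
time_s: 17.27
eef_pos: [0.4642, -0.0746, 0.2447]
ee_rot: [-179.9, -0.0, 102.3]
ft_force: [0.8, -0.2, 0.1]
width: 0.0703
gripper_force: 0.0
```

Emit:
{"method": "move_arm", "body": {"commands": [{"tx": 0, "ty": 0, "tz": 0, "wx": 0, "wy": 0, "wz": 1, "jaw": 70}, {"tx": 0, "ty": 0, "tz": 0, "wx": 0, "wy": 0, "wz": 1, "jaw": 70}, {"tx": 0, "ty": 0, "tz": 0, "wx": 0, "wy": 0, "wz": 1, "jaw": 70}, {"tx": 0, "ty": 0, "tz": 0, "wx": 0, "wy": 0, "wz": 1, "jaw": 70}, {"tx": 0, "ty": 0, "tz": 0, "wx": 0, "wy": 0, "wz": 1, "jaw": 70}, {"tx": 0, "ty": 0, "tz": 0, "wx": 0, "wy": 0, "wz": 1, "jaw": 70}, {"tx": 0, "ty": 0, "tz": 0, "wx": 0, "wy": 0, "wz": 1, "jaw": 70}, {"tx": 0, "ty": 0, "tz": 0, "wx": 0, "wy": 0, "wz": 1, "jaw": 70}, {"tx": 0, "ty": 0, "tz": 0, "wx": 0, "wy": 0, "wz": 1, "jaw": 70}, {"tx": 0, "ty": 0, "tz": 0, "wx": 0, "wy": 0, "wz": 1, "jaw": 70}, {"tx": 0, "ty": 0, "tz": 0, "wx": 0, "wy": 0, "wz": 1, "jaw": 70}, {"tx": 0, "ty": 0, "tz": 0, "wx": 0, "wy": 0, "wz": 1, "jaw": 70}]}}

```text
time_s: 18.77
eef_pos: [0.4644, -0.0732, 0.2446]
ee_rot: [-179.9, 0.1, 30.1]
ft_force: [0.6, 0.4, -0.2]
width: 0.0697
gripper_force: 0.0
```

```bash
python3 - <<'E'
from h import *
np.set_printoptions(precision=4,suppress=True)
o=st()
pic,d=robot.grab_frame('wrist'); k=cam('wrist'); save('w7',pic)
r=robot.silhouettes('wrist','handle'); 
W=cloud('wrist',d,d>0,k)
for x in r[:2]:
    m=x['pixels']; print('sil',x['p'],m.sum()); 
if r:
    Q=cloud('wrist',d,r[0]['pixels'],k)
    b=Q[(Q[:,2]>.08)&(Q[:,2]<.13)]
    c0=b[:,:2].mean(0); t=b[(b[:,2]>.086)&(b[:,2]<.094)]
    a=np.radians(30.3); m=np.array([.53,-.03])
    for i in range(5):
        u=np.array([np.cos(a),np.sin(a)]); n=np.array([-u[1],u[0]])
        s=(t[:,:2]-m)@u; v=(t[:,:2]-m)@n; w=abs(s)<.06
        # midline from bins
        bins=[(s[w&(abs(s-x)<.006)].mean(),(np.percentile(v[w&(abs(s-x)<.006)],2)+np.percentile(v[w&(abs(s-x)<.006)],98))/2) for x in np.arange(-.05,.06,.01) if (w&(abs(s-x)<.006)).sum()>20]
        B=np.array(bins); p,c=np.polyfit(B[:,0],B[:,1],1); a+=np.arctan(p); m=m+n*c
    s=(b[:,:2]-m)@u; print('yaw',np.degrees(a),'m',m,'width',np.percentile(v[w],[2,98]),'s',np.percentile(s,[0,1,99,100]),'ztop',t[:,2].mean())
    print('horn z',b[:,2].max(), 's of z>.1',s[b[:,2]>.1].min() if (b[:,2]>.1).any() else '')
E
```

```text
t 18.77 tcp [ 0.4644 -0.0732  0.2446] rot [-179.9    0.1   30.1] w 0.0697 F [ 0.6  0.4 -0.2] gf 0.0 q [ -3.  -2.   6. 103.   0.  79. -57.]
```

View pics/w7.png

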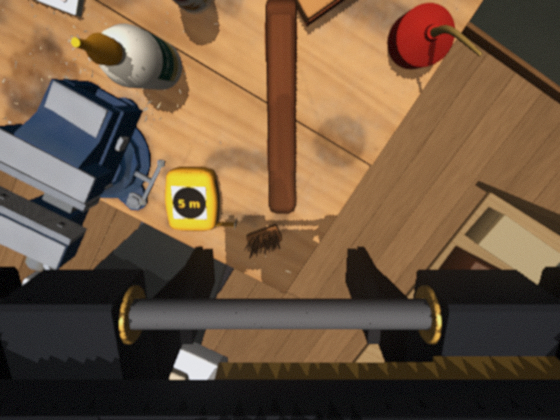

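The wrist view shows the bar at column 282, rows 0–212, aligned with the finger centre. The silhouette network missed it, so I'll fit it from depth.

```bash
python3 - <<'E'
from h import *
np.set_printoptions(precision=4,suppress=True)
pic,d=robot.grab_frame('wrist'); k=cam('wrist')
v,u_=np.mgrid[:420,:560]; M=(v<230)&(u_>250)&(u_<315)
Q=cloud('wrist',d,M,k); b=Q[(Q[:,2]>.075)&(Q[:,2]<.13)]
P=np.load('P3.npy'); m=np.array([.53,-.03]); a=np.radians(30.3)
t=b[(b[:,2]>.083)&(b[:,2]<.095)]
for i in range(5):
    u=np.array([np.cos(a),np.sin(a)]); n=np.array([-u[1],u[0]])
    s=(t[:,:2]-m)@u; w_=(t[:,:2]-m)@n
    B=[]
    for x in np.arange(-.055,.06,.01):
        g=abs(s-x)<.006
        if g.sum()>20: B.append((s[g].mean(),(np.percentile(w_[g],2)+np.percentile(w_[g],98))/2))
    B=np.array(B); p,c=np.polyfit(B[:,0],B[:,1],1); a+=np.arctan(p); m=m+n*c
print('wrist yaw',np.degrees(a),m,'width',np.percentile(w_,[2,98]))
for nm,C in (('W',b),('P',P)):
    s=(C[:,:2]-m)@u; w_=(C[:,:2]-m)@n; ok=(abs(w_)<.02)&(abs(s)<.15)&(C[:,2]>.05)&(C[:,2]<.13)
    print(nm,'s ext',np.percentile(s[ok],[0,1,99,100]))
    for x in np.arange(-.115,.11,.01):
        g=ok&(abs(s-x)<.005)
        if g.sum()>3: print(round(x,3),g.sum(),np.percentile(C[g,2],95).round(4),end=' | ')
    print()
E
```

```text
wrist yaw 30.60454320498397 [ 0.5332 -0.0355] width [-0.0129  0.0131]
W s ext [-0.1031 -0.097   0.0865  0.0888]
-0.105 29 0.1025 | -0.095 199 0.1091 | -0.085 322 0.1084 | -0.075 325 0.1023 | -0.065 315 0.0952 | -0.055 281 0.09 | -0.045 291 0.09 | -0.035 287 0.0899 | -0.025 313 0.09 | -0.015 316 0.0901 | -0.005 317 0.09 | 0.005 319 0.09 | 0.015 318 0.0903 | 0.025 357 0.09 | 0.035 366 0.0901 | 0.045 370 0.09 | 0.055 387 0.0901 | 0.065 387 0.0902 | 0.075 416 0.0901 | 0.085 308 0.0893 | 
P s ext [-0.1054 -0.1027  0.0761  0.0825]
-0.105 22 0.1046 | -0.095 56 0.1088 | -0.085 57 0.1068 | -0.075 70 0.0992 | -0.065 75 0.0915 | -0.055 67 0.0897 | -0.045 57 0.0898 | -0.035 50 0.09 | -0.025 48 0.09 | -0.015 45 0.0897 | -0.005 48 0.0899 | 0.005 43 0.0896 | 0.015 47 0.0896 | 0.025 46 0.0896 | 0.035 45 0.0899 | 0.045 60 0.0899 | 0.055 64 0.0893 | 0.065 56 0.0894 | 0.075 44 0.0892 |
```

Emit:
{"method": "move_arm", "body": {"commands": [{"tx": 0.52, "ty": -0.01, "tz": 0, "wx": 0, "wy": 0, "wz": -0.07, "jaw": 65}, {"tx": 0.52, "ty": -0.01, "tz": 0, "wx": 0, "wy": 0, "wz": 0, "jaw": 65}, {"tx": 0.52, "ty": 0, "tz": 0.3, "wx": 0, "wy": 0, "wz": 0, "jaw": 65}, {"tx": 0, "ty": 0, "tz": 0.8, "wx": 0, "wy": 0, "wz": 0, "jaw": 65}, {"tx": 0, "ty": 0, "tz": 0.8, "wx": 0, "wy": 0, "wz": 0, "jaw": 65}, {"tx": 0, "ty": 0, "tz": 0.6, "wx": 0, "wy": 0, "wz": 0, "jaw": 65}, {"tx": 0, "ty": 0, "tz": 0.2, "wx": 0, "wy": 0, "wz": 0, "jaw": 65}, {"tx": 0, "ty": 0, "tz": 0, "wx": 0, "wy": 0, "wz": 0, "jaw": 65}]}}

```text
time_s: 19.92
eef_pos: [0.5316, -0.0327, 0.1106]
ee_rot: [-180.0, 0.0, 30.8]
ft_force: [0.0, 0.1, -0.3]
width: 0.0655
gripper_force: 0.0
```

```bash
python3 - <<'E'
from h import *
o=st(); go(o,[.532,-.033,.0435])
E
```

```text
t 19.93 tcp [ 0.5316 -0.0327  0.1106] rot [-180.     0.    30.8] w 0.0655 F [ 0.   0.1 -0.3] gf 0.0 q [ -5.  12.   5. 105.  -1.  63. -60.]
units [0.004 0.01  1.342]
```

Emit:
{"method": "move_arm", "body": {"commands": [{"tx": 0, "ty": 0, "tz": 0.4, "wx": 0, "wy": 0, "wz": 0, "jaw": 65}, {"tx": 0, "ty": 0, "tz": 0.4, "wx": 0, "wy": 0, "wz": 0, "jaw": 65}, {"tx": 0, "ty": 0, "tz": 0.3, "wx": 0, "wy": 0, "wz": 0, "jaw": 65}, {"tx": 0, "ty": 0, "tz": 0.24, "wx": 0, "wy": 0, "wz": 0, "jaw": 65}, {"tx": 0, "ty": 0, "tz": 0, "wx": 0, "wy": 0, "wz": 0, "jaw": 45}, {"tx": 0, "ty": 0, "tz": 0, "wx": 0, "wy": 0, "wz": 0, "jaw": 36}, {"tx": 0, "ty": 0, "tz": 0, "wx": 0, "wy": 0, "wz": 0, "jaw": 30}, {"tx": 0, "ty": 0, "tz": 0, "wx": 0, "wy": 0, "wz": 0, "jaw": 20}, {"tx": 0, "ty": 0, "tz": 0, "wx": 0, "wy": 0, "wz": 0, "jaw": 20}, {"tx": 0, "ty": 0, "tz": 0, "wx": 0, "wy": 0, "wz": 0, "jaw": 20}, {"tx": 0, "ty": 0, "tz": 0, "wx": 0, "wy": 0, "wz": 0, "jaw": 20}, {"tx": 0, "ty": 0, "tz": 0, "wx": 0, "wy": 0, "wz": 0, "jaw": 20}], "grip_force": 35}}

```text
time_s: 21.42
eef_pos: [0.532, -0.0328, 0.0438]
ee_rot: [180.0, -0.0, 30.7]
ft_force: [-0.0, -1.3, 4.0]
width: 0.0277
gripper_force: 34.6
```

The bar is gripped (27.7 mm, 34.6 N). Lifting.

Emit:
{"method": "move_arm", "body": {"commands": [{"tx": 0, "ty": 0, "tz": -0.1, "wx": 0, "wy": 0, "wz": 0, "jaw": 20}, {"tx": 0, "ty": 0, "tz": -0.3, "wx": 0, "wy": 0, "wz": 0, "jaw": 20}, {"tx": 0, "ty": 0, "tz": -0.5, "wx": 0, "wy": 0, "wz": 0, "jaw": 20}, {"tx": 0, "ty": 0, "tz": -0.5, "wx": 0, "wy": 0, "wz": 0, "jaw": 20}, {"tx": 0, "ty": 0, "tz": -0.5, "wx": 0, "wy": 0, "wz": 0, "jaw": 20}, {"tx": 0, "ty": 0, "tz": -0.5, "wx": 0, "wy": 0, "wz": 0, "jaw": 20}, {"tx": 0, "ty": 0, "tz": -0.5, "wx": 0, "wy": 0, "wz": 0, "jaw": 20}, {"tx": 0, "ty": 0, "tz": -0.5, "wx": 0, "wy": 0, "wz": 0, "jaw": 20}, {"tx": 0, "ty": 0, "tz": -0.5, "wx": 0, "wy": 0, "wz": 0, "jaw": 20}, {"tx": 0, "ty": 0, "tz": -0.2, "wx": 0, "wy": 0, "wz": 0, "jaw": 20}, {"tx": 0, "ty": 0, "tz": 0, "wx": 0, "wy": 0, "wz": 0, "jaw": 20}]}}

```text
time_s: 22.8
eef_pos: [0.5318, -0.0326, 0.249]
ee_rot: [180.0, -0.0, 30.7]
ft_force: [-0.2, 0.3, -3.2]
width: 0.0275
gripper_force: 34.6
```

```bash
cat > hp.py <<'E'
from h import *
np.set_printoptions(precision=4,suppress=True)
def hand(o):
    """handle points in tool frame from scene+side"""
    T=R.from_euler('xyz',o['ee_rot'],degrees=True); out=[]
    for n in ['scene','side']:
        pic,d=robot.grab_frame(n); P=cloud(n,d,d>0); L=T.inv().apply(P-o['eef_pos'])
        k=(abs(L[:,0])<.14)&(abs(L[:,1])<.03)&(L[:,2]>-.06)&(L[:,2]<.075); out.append(L[k])
    return out
if __name__=='__main__':
    o=st()
    for L in hand(o):
        top=L[(L[:,0]>-.05)&(abs(L[:,0])<.09)&(abs(L[:,0])>.018)&(L[:,2]<-.005)]
        print('n',len(L),'x',np.percentile(L[:,0],[.3,99.7]))
        for x in np.arange(-.11,.10,.02):
            g=L[abs(L[:,0]-x)<.008]
            if len(g)>5: print(round(x,2),len(g),'z',np.percentile(g[:,2],[2,98]).round(4),'y',np.percentile(g[:,1],[3,97]).round(4))
E
python3 hp.py
```

```text
t 22.8 tcp [ 0.5318 -0.0326  0.249 ] rot [180.   -0.   30.7] w 0.0275 F [-0.2  0.3 -3.2] gf 34.62456291541457 q [ -6.   6.   5.  94.  -1.  79. -60.]
n 2011 x [-0.1039  0.0845]
-0.11 15 z [-0.0592 -0.0475] y [-0.0112  0.0059]
-0.09 75 z [-0.0596 -0.0359] y [-0.0161 -0.0094]
-0.07 320 z [-0.0509  0.0422] y [-0.0174  0.0121]
-0.05 270 z [-0.0458  0.0421] y [-0.0176 -0.0041]
-0.03 92 z [-0.0461 -0.0194] y [-0.0164  0.0001]
-0.01 175 z [-0.0594 -0.0155] y [-0.0279  0.0213]
0.01 83 z [-0.058  -0.0155] y [-0.0278 -0.0117]
0.03 87 z [-0.0462 -0.019 ] y [-0.0166  0.0036]
0.05 309 z [-0.0456  0.0424] y [-0.0175  0.0112]
0.07 233 z [-0.0457  0.0425] y [-0.0176 -0.0041]
0.09 18 z [-0.0439 -0.0239] y [-0.0158  0.0022]
n 2481 x [-0.0982  0.09  ]
-0.09 77 z [-0.0594 -0.0363] y [-0.0184  0.0012]
-0.07 241 z [-0.0537  0.0426] y [-0.0207 -0.0072]
-0.05 320 z [-0.0446  0.0433] y [-0.0189 -0.0005]
-0.03 110 z [-0.0454  0.0275] y [-0.0182  0.0021]
-0.01 84 z [-0.0532 -0.0133] y [-0.0283 -0.0143]
0.01 219 z [-0.0584 -0.0148] y [-0.0289  0.0192]
0.03 114 z [-0.0448 -0.0196] y [-0.0181  0.0028]
0.05 262 z [-0.0448  0.0438] y [-0.0192 -0.0015]
0.07 349 z [-0.0445  0.0435] y [-0.0198  0.0007]
0.09 79 z [-0.0428 -0.0205] y [-0.0187  0.0068]
```

The handle hangs level with its underside 43 mm below the read TCP (z about 0.205), which clears the 168 mm bottle. Carrying it over now.

Emit:
{"method": "move_arm", "body": {"commands": [{"tx": 0.2, "ty": -0.25, "tz": 0, "wx": 0, "wy": 0, "wz": 0, "jaw": 20}, {"tx": 0.44, "ty": -0.55, "tz": 0, "wx": 0, "wy": 0, "wz": 0, "jaw": 20}, {"tx": 0.44, "ty": -0.55, "tz": 0, "wx": 0, "wy": 0, "wz": 0, "jaw": 20}, {"tx": 0.44, "ty": -0.55, "tz": 0, "wx": 0, "wy": 0, "wz": 0, "jaw": 20}, {"tx": 0.44, "ty": -0.55, "tz": 0, "wx": 0, "wy": 0, "wz": 0, "jaw": 20}, {"tx": 0.44, "ty": -0.55, "tz": 0, "wx": 0, "wy": 0, "wz": 0, "jaw": 20}, {"tx": 0.44, "ty": -0.55, "tz": 0, "wx": 0, "wy": 0, "wz": 0, "jaw": 20}, {"tx": 0.44, "ty": -0.55, "tz": 0, "wx": 0, "wy": 0, "wz": 0, "jaw": 20}, {"tx": 0.44, "ty": -0.55, "tz": 0, "wx": 0, "wy": 0, "wz": 0, "jaw": 20}, {"tx": 0.44, "ty": -0.55, "tz": 0, "wx": 0, "wy": 0, "wz": 0, "jaw": 20}, {"tx": 0.44, "ty": -0.55, "tz": 0, "wx": 0, "wy": 0, "wz": 0, "jaw": 20}, {"tx": 0.03, "ty": -0.05, "tz": 0, "wx": 0, "wy": 0, "wz": 0, "jaw": 20}]}}

```text
time_s: 24.4
eef_pos: [0.5804, 0.3395, 0.2468]
ee_rot: [-179.9, 0.1, 31.0]
ft_force: [-0.5, -0.2, -2.8]
width: 0.0277
gripper_force: 34.6
```

Emit:
{"method": "move_arm", "body": {"commands": [{"tx": 0, "ty": 0, "tz": 0, "wx": 0, "wy": 0, "wz": -0.5, "jaw": 20}, {"tx": 0, "ty": 0, "tz": 0, "wx": 0, "wy": 0, "wz": -1, "jaw": 20}, {"tx": 0, "ty": 0, "tz": 0, "wx": 0, "wy": 0, "wz": -1, "jaw": 20}, {"tx": 0, "ty": 0, "tz": 0, "wx": 0, "wy": 0, "wz": -1, "jaw": 20}, {"tx": 0, "ty": 0, "tz": 0, "wx": 0, "wy": 0, "wz": -1, "jaw": 20}, {"tx": 0, "ty": 0, "tz": 0, "wx": 0, "wy": 0, "wz": -1, "jaw": 20}, {"tx": 0, "ty": 0, "tz": 0, "wx": 0, "wy": 0, "wz": -1, "jaw": 20}, {"tx": 0, "ty": 0, "tz": 0, "wx": 0, "wy": 0, "wz": -1, "jaw": 20}, {"tx": 0, "ty": 0, "tz": 0, "wx": 0, "wy": 0, "wz": -1, "jaw": 20}, {"tx": 0, "ty": 0, "tz": 0, "wx": 0, "wy": 0, "wz": -1, "jaw": 20}, {"tx": 0, "ty": 0, "tz": 0, "wx": 0, "wy": 0, "wz": -1, "jaw": 20}, {"tx": 0, "ty": 0, "tz": 0, "wx": 0, "wy": 0, "wz": -1, "jaw": 20}]}}

```text
time_s: 25.9
eef_pos: [0.5821, 0.3348, 0.248]
ee_rot: [-179.9, 0.0, 99.9]
ft_force: [-1.1, -0.2, -1.9]
width: 0.0283
gripper_force: 34.6
```

```bash
python3 hp.py; python3 - <<'E'
from h import *
o=robot.observe(); go(o,[.5825,.335,.16])
E
```

```text
t 25.9 tcp [0.5821 0.3348 0.248 ] rot [-179.9    0.    99.9] w 0.0283 F [-1.1 -0.2 -1.9] gf 34.62448066100478 q [-22.  25. -17.  71.   7.  85. -28.]
n 2821 x [-0.0976  0.0902]
-0.09 66 z [-0.0593 -0.0355] y [-0.0164 -0.0083]
-0.07 242 z [-0.0554  0.0421] y [-0.0175  0.0037]
-0.05 338 z [-0.0459  0.0415] y [-0.0176  0.0088]
-0.03 95 z [-0.046  -0.0149] y [-0.0166  0.0027]
-0.01 111 z [-0.0587 -0.0159] y [-0.0284  0.0148]
0.01 267 z [-0.0592 -0.0158] y [-0.0279  0.022 ]
0.03 113 z [-0.0461 -0.0203] y [-0.0157  0.0019]
0.05 282 z [-0.0459  0.0421] y [-0.0173 -0.0016]
0.07 421 z [-0.0458  0.042 ] y [-0.0173  0.0058]
0.09 114 z [-0.0438 -0.0205] y [-0.0155  0.0076]
n 2500 x [-0.074   0.0927]
-0.07 73 z [-0.0559  0.0374] y [-0.0156  0.0119]
-0.05 51 z [-0.0465  0.0421] y [-0.0156  0.0122]
-0.03 110 z [-0.0465  0.0428] y [-0.0144  0.0107]
-0.01 93 z [-0.0486 -0.0237] y [-0.0228  0.014 ]
0.01 449 z [-0.059  -0.0153] y [-0.0251  0.0242]
0.03 114 z [-0.0465 -0.028 ] y [-0.0145  0.0108]
0.05 140 z [-0.0466  0.0396] y [-0.0158  0.0104]
0.07 259 z [-0.0463  0.0353] y [-0.0161  0.0148]
0.09 520 z [-0.0446  0.0428] y [-0.0142  0.0157]
units [0.003 0.008 1.76 ]
```

Emit:
{"method": "move_arm", "body": {"commands": [{"tx": 0, "ty": 0.008, "tz": 0.4, "wx": 0, "wy": 0, "wz": -0.03, "jaw": 20}, {"tx": 0, "ty": 0, "tz": 0.5, "wx": 0, "wy": 0, "wz": 0, "jaw": 20}, {"tx": 0, "ty": 0, "tz": 0.5, "wx": 0, "wy": 0, "wz": 0, "jaw": 20}, {"tx": 0, "ty": 0, "tz": 0.5, "wx": 0, "wy": 0, "wz": 0, "jaw": 20}, {"tx": 0, "ty": 0, "tz": 0.3, "wx": 0, "wy": 0, "wz": 0, "jaw": 20}, {"tx": 0, "ty": 0, "tz": 0.1, "wx": 0, "wy": 0, "wz": 0, "jaw": 20}, {"tx": 0, "ty": 0, "tz": 0, "wx": 0, "wy": 0, "wz": 0, "jaw": 20}, {"tx": 0, "ty": 0, "tz": 0, "wx": 0, "wy": 0, "wz": 0, "jaw": 20}]}}

```text
time_s: 27.0
eef_pos: [0.5834, 0.3353, 0.1347]
ee_rot: [179.9, -0.0, 99.9]
ft_force: [-1.2, -0.1, -2.4]
width: 0.0278
gripper_force: 34.6
```

```bash
cat > fin.py <<'E'
from h import *
import sys
np.set_printoptions(precision=4,suppress=True)
o=st(); T=R.from_euler('xyz',o['ee_rot'],degrees=True)
for n in ['scene','side','wrist']:
    pic,d=robot.grab_frame(n); P=cloud(n,d,d>0); L=T.inv().apply(P-o['eef_pos'])
    if len(sys.argv)>1 and n==sys.argv[2]: save(sys.argv[1],pic)
    near=(abs(L[:,0])<.14)&(abs(L[:,1])<.03)
    F=L[near&(L[:,2]>-.005)&(L[:,2]<.044)&(abs(L[:,1])<.022)]
    for nm,lo,hi in (('rear',-.085,-.035),('front',.035,.085)):
        g=F[(F[:,0]>lo)&(F[:,0]<hi)]
        if len(g)>20: print(n,'foot',nm,len(g),'x',np.percentile(g[:,0],[1,99]),'y',np.percentile(g[:,1],[1,99]),'zmax',np.percentile(g[:,2],98))
    z=P[:,2]
    for nm,g0 in (('front',(.572,.394)),('rear',(.593,.276))):
        q=near&(z>.034)&(z<.0515)&(np.hypot(P[:,0]-g0[0],P[:,1]-g0[1])<.012)
        if q.sum()>8: print(n,'dowel',nm,q.sum(),'tool x',(np.percentile(L[q,0],[2,98])),'y',np.percentile(L[q,1],[2,98]),'W',P[q].mean(0),'zmax',z[q].max())
E
python3 fin.py f1 side
```

```text
t 27.0 tcp [0.5834 0.3353 0.1347] rot [179.9  -0.   99.9] w 0.0278 F [-1.2 -0.1 -2.4] gf 34.62488455697894 q [-22.  28. -17.  80.   8.  72. -29.]
scene foot rear 415 x [-0.0754 -0.0383] y [-0.0185  0.0149] zmax 0.043355303542370625
scene foot front 486 x [0.0452 0.0811] y [-0.0181  0.017 ] zmax 0.04315584836616808
scene dowel front 39 tool x [0.0528 0.0621] y [-0.007   0.0014] W [0.5703 0.3923 0.0424] zmax 0.049692389372105794
scene dowel rear 31 tool x [-0.0673 -0.0568] y [-0.0068  0.003 ] W [0.5912 0.275  0.0428] zmax 0.04998692943464416
side foot rear 47 x [-0.0683 -0.0362] y [-0.0161 -0.0057] zmax 0.04318537503320423
side foot front 523 x [0.0485 0.0843] y [-0.0162  0.0176] zmax 0.04271333782795163
side dowel front 48 tool x [0.0568 0.0656] y [-0.0046  0.0044] W [0.5722 0.3964 0.0436] zmax 0.049808186823093306
side dowel rear 29 tool x [-0.0643 -0.0536] y [-0.005   0.0015] W [0.5913 0.2782 0.0432] zmax 0.050290020928207085
```

View pics/f1.png

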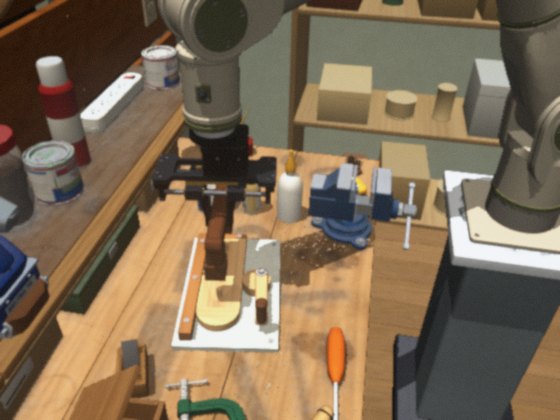

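The side view shows the handle hovering over the base with its horn at the square end and the cam still tight. Measured relative to the dowels, the handle needs about -5.3 mm in tool x, -1.3 mm in tool y and 31 mm down.

Emit:
{"method": "move_arm", "body": {"commands": [{"tx": -0.055, "ty": -0.013, "tz": 0, "wx": 0, "wy": 0, "wz": 0, "jaw": 20}, {"tx": -0.05, "ty": -0.013, "tz": 0, "wx": 0, "wy": 0, "wz": 0, "jaw": 20}, {"tx": 0, "ty": 0, "tz": 0.15, "wx": 0, "wy": 0, "wz": 0, "jaw": 20}, {"tx": 0, "ty": 0, "tz": 0.2, "wx": 0, "wy": 0, "wz": 0, "jaw": 20}, {"tx": 0, "ty": 0, "tz": 0.15, "wx": 0, "wy": 0, "wz": 0, "jaw": 20}, {"tx": 0, "ty": 0, "tz": 0.07, "wx": 0, "wy": 0, "wz": 0, "jaw": 20}, {"tx": 0, "ty": 0, "tz": 0, "wx": 0, "wy": 0, "wz": 0, "jaw": 20}, {"tx": 0, "ty": 0, "tz": 0, "wx": 0, "wy": 0, "wz": 0, "jaw": 20}, {"tx": 0, "ty": 0, "tz": 0, "wx": 0, "wy": 0, "wz": 0, "jaw": 20}, {"tx": 0, "ty": 0, "tz": 0, "wx": 0, "wy": 0, "wz": 0, "jaw": 20}]}}

```text
time_s: 28.4
eef_pos: [0.5827, 0.3296, 0.1053]
ee_rot: [180.0, -0.0, 99.9]
ft_force: [0.4, -0.1, -2.1]
width: 0.028
gripper_force: 34.6
```

```bash
python3 fin.py f2 scene; python3 -c "
import cv2;a=cv2.imread('pics/f2.png')[150:300,110:310];cv2.imwrite('pics/f2c.png',cv2.resize(a,None,fx=4,fy=4,interpolation=cv2.INTER_CUBIC))"
```

```text
t 28.4 tcp [0.5827 0.3296 0.1053] rot [180.   -0.   99.9] w 0.028 F [ 0.4 -0.1 -2.1] gf 34.62457627058029 q [-21.  29. -17.  83.   9.  69. -29.]
scene foot rear 392 x [-0.0747 -0.0383] y [-0.0185  0.0152] zmax 0.04304826867087901
scene foot front 448 x [0.0456 0.0812] y [-0.0185  0.0167] zmax 0.04231577165339058
scene dowel front 36 tool x [0.058  0.0679] y [-0.0047  0.0026] W [0.5702 0.3923 0.0427] zmax 0.04994676332807922
scene dowel rear 30 tool x [-0.0613 -0.051 ] y [-0.0062  0.0036] W [0.5908 0.2752 0.0422] zmax 0.049072881111966594
side foot rear 33 x [-0.0465 -0.0354] y [-0.016  -0.0058] zmax 0.04374338331437057
side foot front 492 x [0.0478 0.0843] y [-0.0163  0.0176] zmax 0.04298759419981929
side dowel front 27 tool x [0.0657 0.071 ] y [-0.0027  0.0054] W [0.5718 0.3975 0.0397] zmax 0.046114008896451585
```

Both holes are within about 1–2 mm of their dowels, the gap is about 12 mm, and the handle is still. Handing in.

```bash
python3 -c "
from plant import robot
print(robot.close_job())"
```

```text
the job is handed in; nothing more can be done
None
```

The job is handed in at about 28 s of the 64 s allowed, but the judge returned no verdict. The base is clamped against the fence, and the handle is held level about 12 mm above the dowels, with each hole within about 2 mm of its own dowel and the horn at the square end.

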